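# Take a set gel out of the caster and stand it on the viewing panel

## Robot

A 7-joint arm with a two-finger parallel gripper is mounted at the origin on the work surface. World frame = base frame: x ahead of the robot, y to its left, z up, the work surface at z = 0. Lengths are in m, angles in rad, forces in N, time in s.
With the tool pointing down it reaches from about 0.35 to 0.9 m from the base axis. Payload 8.1 kg.
Tool frame: the origin (TCP) lies at the centre of the arm's flange, where the gripper is bolted on; the fingertips stand bot.finger_overhang ahead of it and the grasp point (between the pads) lies 159 mm ahead of it (bot.finger_overhang is the distance from the TCP to the fingertips, in m); z points along the fingers, y is the line along which they close (so a half turn about z gives the same grasp; the last joint's range is limited). The gripper opens to 92 mm and grips with 3 to 60 N. Pads are 19 mm wide; open, the fingers measure 130 mm over their backs; the gripper's body (75 mm by 190 mm) begins 47 mm behind the grasp point.
Start: joints at [1.206, 0.434, 0.025, 1.573, -0.012, 1.134, -0.075], TCP at [0.162, -0.604, 0.405] pointing down, gripper open.
Joint ranges: [-2.62, 2.62], [-0.44, 2.09], [-1.27, 1.32], [0.08, 2.57], [-1.32, 4.46], [0.12, 2], [-2.74, 2.74]. Speed limits (rad/s): [2.22, 2.22, 3.01, 3.01, 3.14, 3.14, 3.14].

## Interface

Orientations are given as a unit quaternion [x, y, z, w].
In Python, from plant import readout, optics, job, finder, bot gives the robot as it stands. The module is installed in compiled form; this text tells all that it offers.
- The arm moves only by the tool jog_arm, never from a script. Its argument "commands" is a list of rows, each an object of numbers: "tx", "ty", "tz": the shift along the tool's x, y, z scaled (see below); "yaw": the turn about the tool's z scaled (see below). A call has exactly 5 rows; each row shifts and turns the commanded pose from where the row before left it, along the tool's axes as they then stand; what a row does not reach is not made up. The controller multiplies each number of a shift by 50 mm and each number of a turn by 8 degrees. A row lasts 1/10 s, in which the tool goes at most 50 mm and 8.59 degrees, less where a joint would pass 70% of its speed; a pose out of reach is approached as far as the arm can. A call with a number of a shift or a turn outside -1 to 1 is refused whole. A call with a gripper value outside its range is refused whole. "jaw" is the closure, from 0 (fully open) to 1 (shut), set as the call begins (left out, the last holds). The fingers move at their own pace and stop on an object; the grip force is fixed at half the most. Time passes only in rows, so rows that do not move let the fingers close, or fill a call up. It gives the time, the measured TCP pose, the force, the opening and the grip force at its end, in the units of the state.
- readout.sense(): the state, without advancing time (a new reading comes with each control period).
- optics.capture(name): name is "scene" or "top" or "wrist"; returns (picture, depth): 384x512x3 uint8, red, green, blue; 384x512 float32, m along the optical axis (not along the pixel's ray), 0 where there is no reading.
- optics.calibration(name): a dict with "vfov" (degrees; the focal length in pixels is half the picture's height over the tangent of half this angle, whatever the lens; pixels are square), "cx", "cy" (the principal point, pixels), "R" (3x3) and "t" (3): a world point X has camera coordinates R X + t; the wrist camera has in their place "hand_eye" (4x4, takes a point from camera to tool coordinates, whose origin is the TCP and whose axes are the flange's). Camera axes: x right, y down, z forward; pixel columns grow to the right and rows downward; lengths in m; the calibration is good to about 2 mm. A picture is of the moment at which its call begins: read the wrist's pose just before it. calibration takes no time and is no camera call.
- job.sign_off(): hands the job in; it is judged then, once.
Trained networks look in the newest picture that a camera, given by its name, has taken for a name from the list of things; names that differ only in an ending like _2 or _b are one class to them, and where a whole thing is asked for, a point or a joint stands for the part that bears it (a point fixed in the world has none). Each returns a list of dicts, best first, with "p" (0 to 1); they miss things now and then, are a little off and sometimes report something else, mostly with a low value. They report only what shows in the picture. A call takes as long as a camera call. They do not tell look-alikes from the thing itself.
- finder.recognise(camera, query): "pixel" ([row, column] in pixels, amid what is visible of it).
- finder.silhouettes(camera, query): "pixels" (384x512 bool, what is visible of it) and "pixel" ([row, column] in pixels, amid what is visible of it).
The state is a dict: "clock": time; "qpos": joint angles; "qd": joint speeds; "joint_efforts": joint torques, N m; "tcp_pos": TCP position; "eef_rot": TCP orientation; "force": force on the tool from outside, world axes, zero at the start; "wrist_torque": the same for the moment, N m; "grip_width": opening from 0.0 (shut) to 1.0 (fully open); "grasp_force": force on a finger pad.
Only numpy, scipy, OpenCV 4.12 (cv2) and the standard library are available. Lean on these libraries where they do the work, as an engineer would, in place of code of your own. Each camera call takes 0.05 s, during which the arm holds its last target. There are 200 camera calls.

## Task

The gel in the caster has set: swing the clamp lever fully open and leave it open, then draw the glass cassette straight up out of its pocket by its exposed top edge. Set it down gently, comb upwards, on the ledge of the lit viewing panel, about the middle of the panel and leaning back flat against the lit face, and leave everything else on the bench where it is.

Things in the scene. Friction and masses are not known exactly. Their poses are not given: they have to be found in the camera images.
- caster: Gel caster, fixed. Grey base 110 x 170 x 14 mm with an upright pocket, open at the top, for the cassette. Origin: underside, at the pocket's middle; z up, +x to its front (clamp side), y along the pocket's width. Clear back wall x -14 to -4 mm, y +-64; white side cheeks y 52 to 64 either side, x -4 to 34, with 8 mm front lips (x 6 to 12); all end at z 98 mm. Clamp shaft in front: x 24, z 60.
- pocket (a point): Middle of the pocket's rubber floor, on which the cassette stands (z 20 mm in the caster's frame). The pocket is 10 mm thick (caster x -4 to 6 mm) and 104 mm wide; its walls end 78 mm above this point, so the top 32 mm of the cassette stand exposed.
- clamp (a joint): Clamp lever, rad. 0 to 0.1: locked, two rubber cams press the cassette to the back wall and the lever stands nearly upright (at 0 leaning 0.2 rad back, towards caster -x). It swings about the caster's y, top towards caster +x and down, to its stop at 1.3, fully open. It stays where left (friction about 3 N at the bar); in the first 0.25 rad the cams rub and may raise the cassette a few mm.
- clamp_bar (a point): Middle of the lever's grip: a bare metal round bar 14 mm in diameter, 44 mm long, along the caster's y, 75 mm from the lever's axis, outboard of the steel arm (caster y 73 to 117 mm, arm to 77 mm, this point at 97 mm). Moves with the lever.
- clamp_hinge (a point): Point on the lever's axis (which runs along the caster's y) in line with the middle of the bar: caster x 24, y 97, z 60 mm. Fixed.
- cassette: Gel cassette: two glass plates with the gel between and a white comb at the top; 8 mm thick (x) over its whole area, 100 mm wide (y), 110 mm high (z), about 200 g. Origin: centre of its bottom edge; z up to the comb, x square to the glass. It starts in the caster's pocket, its axes those of the caster. Either side may face the panel.
- panel: Viewing panel: lit plate 180 mm wide, 12 thick, leaning back 0.436 rad from vertical; fixed stand, 100 mm deep behind, with a ledge. Origin: middle of the corner of face and ledge, 22 mm above the bench. x: square out of the face, y: along the ledge, z: up the face. Face x = 0, z 0 to 135 mm; ledge top z = 0, x 0 to 26 mm, sloping down to the face. Cassette leaning flat: its origin at x 4 mm, z 0.
- stain_box: Bystander: clear plastic box, 110 x 150 x 50 mm. Origin: centre of its underside.
- spare_plates: Bystander: stack of spare glass plates, 100 x 110 x 10 mm, lying flat. Origin: centre of its underside.
- scraper: Bystander: flat plastic scraper, 45 x 85 x 6 mm, lying. Origin: centre of its underside.
- beaker: Bystander: glass beaker, 68 mm across, 90 mm high. Origin: centre of its underside.
- reagent: Bystander: reagent bottle with blue cap, 74 mm across, 140 mm high. Origin: centre of its underside.
- wash_bottle: Bystander: white wash bottle with bent spout, 68 mm across, 175 mm high. Origin: centre of its underside.
- tube_rack: Bystander: white rack of capped tubes, 200 x 72 x 71 mm. Origin: centre of its underside.
There are look-alikes about, which are no part of the job. Leave any yellow look-alike of the part that bears panel alone.

How it is judged:
By the outcome, as a careful person would: the job done as asked, in the order asked, and still so for the second after the job is handed in, with the robot touching nothing.
It also fails if it takes over 54 s, if anything falls off the work surface, if the arm or the gripper's body presses on something with over 40 N, if the wrist force passes 120 N, or if a joint passes its speed limit or range.

## Working session

There is one attempt and no reset: what is moved stays moved. The work goes in short steps, Python scripts to look and compute and a tool call to move; the robot and the scene stay as the last step left them, time stands still between calls to the robot, and variables do not carry over. Pictures are saved under pics/ and viewed, at most 10 in all, crops included, and the job is handed in when it is done.

Besides the shell and the picture viewer there is one more tool, called after "Emit:" in YAML: its name, and indented under it one key for each argument. jog_arm: Moves the arm, as the interface text tells. Shifts and turns lie within -1 to 1; 1 stands for 50 mm of shift or 8 degrees of turn. Its arguments: {"type":"object","properties":{"commands":{"type":"array","items":{"type":"object","properties":{"tx":{"type":"number","minimum":-1,"maximum":1},"ty":{"type":"number","minimum":-1,"maximum":1},"tz":{"type":"number","minimum":-1,"maximum":1},"yaw":{"type":"number","minimum":-1,"maximum":1}}}},"jaw":{"type":"number"}},"required":["commands"]}

```bash
mkdir -p pics; cat > h.py <<'E'
import numpy as np, cv2
from plant import readout, optics, job, finder, bot
from scipy.spatial.transform import Rotation as Rn
def cam(name):
    s=readout.sense(); im,d=optics.capture(name); c=optics.calibration(name)
    f=192/np.tan(np.radians(c['vfov'])/2)
    if 'R' in c: R=np.array(c['R']);t=np.array(c['t'])
    else:
        T=np.eye(4);T[:3,:3]=Rn.from_quat(s['eef_rot']).as_matrix();T[:3,3]=s['tcp_pos']
        M=np.linalg.inv(T@np.array(c['hand_eye']));R=M[:3,:3];t=M[:3,3]
    v,u=np.mgrid[:384,:512]
    P=np.stack([(u-c['cx'])/f*d,(v-c['cy'])/f*d,d],-1)
    W=(P-t)@R   # R^T (P-t)
    W[d==0]=np.nan
    def proj(X):
        q=np.atleast_2d(X)@R.T+t; return np.c_[q[:,1]/q[:,2]*f+c['cy'],q[:,0]/q[:,2]*f+c['cx']]
    return im,d,W,proj,s
def save(n,im,scale=1):
    cv2.imwrite('pics/'+n,cv2.resize(im[...,::-1],None,fx=scale,fy=scale,interpolation=cv2.INTER_CUBIC))
E
python3 - <<'E'
from h import *
ims=[]
for n in ['scene','top']:
    im,d,W,proj,s=cam(n); ims.append(im); np.savez(n+'.npz',im=im,W=W)
    for q in ['caster','panel','cassette','clamp_bar']:
        for r in finder.silhouettes(n,q)[:3]:
            m=r['pixels']; w=W[m]; print(n,q,round(r['p'],2),np.round(r['pixel']),m.sum(),np.round(np.nanmedian(w,0),3),np.round(np.nanpercentile(w,[2,98],axis=0),3).tolist())
save('a.png',ims[0],1.5);save('b.png',ims[1],1.5)
s=readout.sense();print(s['clock'],s['tcp_pos'],s['eef_rot'],bot.finger_overhang,s['force'])
print(optics.calibration('wrist'))
E
```

```text
scene caster 0.65 [227. 200.] 1706 [ 0.504 -0.159  0.014] [[0.433, -0.229, -0.001], [0.54, -0.04, 0.137]]
scene panel 0.9 [167. 302.] 1597 [0.659 0.2   0.075] [[0.611, 0.12, 0.021], [0.714, 0.292, 0.143]]
scene panel 0.8 [139. 251.] 1907 [0.441 0.187 0.077] [[0.406, 0.105, 0.021], [0.491, 0.277, 0.142]]
scene cassette 0.71 [214. 195.] 488 [ 0.484 -0.144  0.099] [[0.476, -0.194, 0.036], [0.488, -0.098, 0.131]]
top caster 0.62 [242. 309.] 1859 [ 0.482 -0.137  0.015] [[0.429, -0.224, 0.008], [0.536, -0.051, 0.139]]
top panel 0.63 [262. 197.] 1933 [0.44  0.195 0.074] [[0.397, 0.109, 0.021], [0.49, 0.281, 0.145]]
top panel 0.58 [190. 194.] 1296 [0.661 0.213 0.062] [[0.604, 0.127, 0.018], [0.712, 0.3, 0.145]]
top cassette 0.58 [244. 320.] 118 [ 0.477 -0.147  0.129] [[0.472, -0.191, 0.103], [0.481, -0.095, 0.133]]
top clamp_bar 0.66 [239. 305.] 219 [ 0.498 -0.12   0.066] [[0.486, -0.186, 0.057], [0.507, -0.032, 0.142]]
0.5 [ 0.16173778 -0.60368674  0.40468077] [ 9.91448476e-01  1.30498718e-01 -2.50609421e-05 -5.54279849e-05] 0.178 [-0.50996355  0.75118908  0.37914825]
{'vfov': 66.57516507014377, 'cx': 257.4623326306495, 'cy': 194.29045547148186, 'hand_eye': array([[-3.33312316e-04, -9.64407177e-01, -2.64421418e-01,
         7.15568005e-02],
       [ 9.99999884e-01, -2.29687811e-04, -4.22808806e-04,
        -2.08069128e-04],
       [ 3.47025470e-04, -2.64421528e-01,  9.64407142e-01,
         1.86227224e-02],
       [ 0.00000000e+00,  0.00000000e+00,  0.00000000e+00,
         1.00000000e+00]])}
```

View pics/a.png

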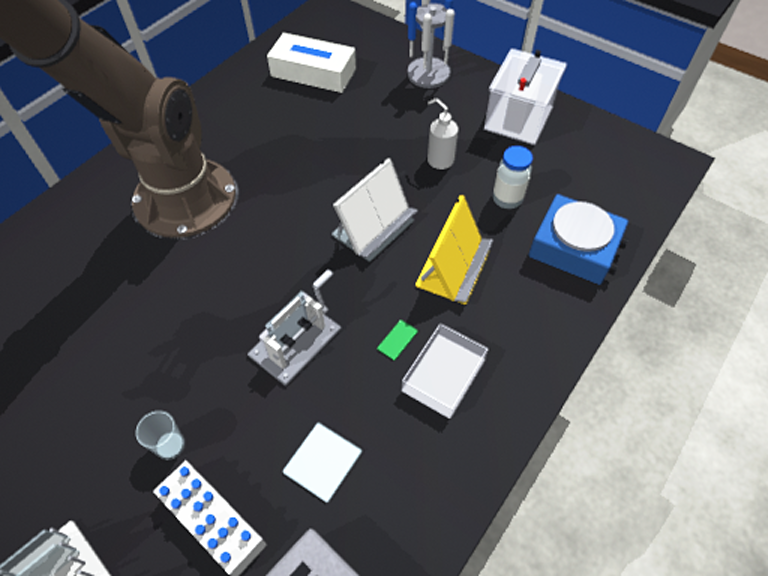

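View pics/b.png

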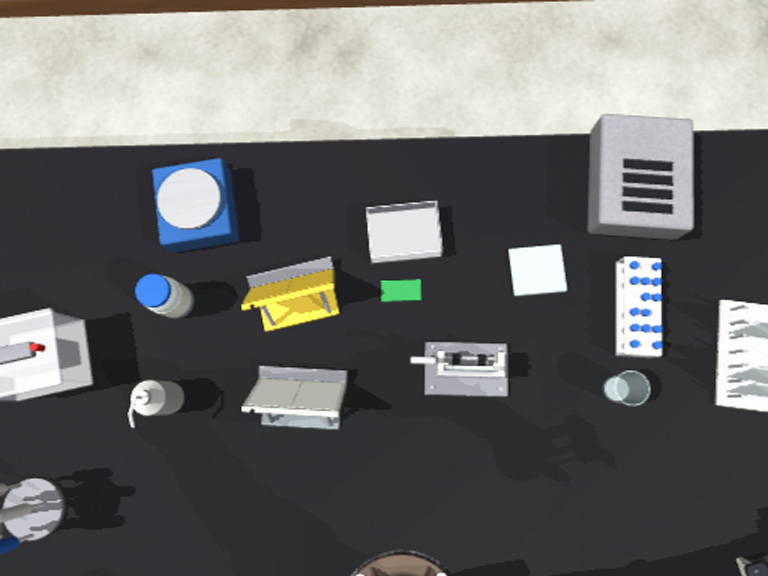

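The scene view shows the caster (row 227, col 200 native) with its lever up on the +y side. There are two panel-shaped stands: a white, lit one at (139, 251) and a yellow one at (167, 302). The white one fits "lit viewing panel", and the yellow one is the look-alike to leave alone. Next I'll fit the poses and confirm the choice in a crop.

```bash
python3 - <<'E'
from h import *
for n,pw in [('scene',(139,251)),('top',(262,197))]:
    im,d,W,proj,s=cam(n)
    if n=='scene': save('c.png',im[90:270,150:350],4)
    for r in finder.silhouettes(n,'panel'):
        if np.hypot(*(np.array(r['pixel'])-pw))>15: continue
        w=W[r['pixels']]; w=w[~np.isnan(w[:,0])]
        best=None;rng=np.random.default_rng(0)
        for _ in range(500):
            a,b,c=w[rng.choice(len(w),3,False)];nn=np.cross(b-a,c-a);L=np.linalg.norm(nn)
            if L<1e-6: continue
            nn/=L; nn*=np.sign(nn[2]); 
            if not .3<nn[2]<.55: continue
            k=abs((w-a)@nn)<.002
            if best is None or k.sum()>best.sum(): best=k
        p=w[best];c=p.mean(0);nn=np.linalg.svd(p-c)[2][2];nn*=np.sign(nn[2])
        yaw=np.arctan2(nn[1],nn[0]); ey=np.array([-np.sin(yaw),np.cos(yaw),0]); up=np.cross(nn,ey)
        print(n,'panel',len(p),'n',nn.round(3),'yaw',np.degrees(yaw).round(1),'tilt',np.arcsin(nn[2]).round(3))
        # corner: point on plane at z=.022, mid along ey
        mid=(np.percentile(p@ey,1)+np.percentile(p@ey,99))/2
        cor=c+ey*(mid-c@ey); cor=cor+up*((.022-cor[2])/up[2]); print(' corner',cor.round(4),'width',np.ptp(np.percentile(p@ey,[1,99])).round(3),'z',np.percentile(p[:,2],[1,99]).round(3))
    for r in finder.silhouettes(n,'caster')[:1]:
        w=W[r['pixels']]; w=w[~np.isnan(w[:,0])]
        b=w[abs(w[:,2]-.014)<.004]; (cx,cy),sz,a=cv2.minAreaRect((b[:,:2]*1000).astype(np.float32)); print(n,'base',cx,cy,sz,a)
    for r in finder.silhouettes(n,'cassette')[:1]:
        w=W[r['pixels']]; w=w[~np.isnan(w[:,0])]; t=w[w[:,2]>.122]; print(' cass top',len(t),cv2.minAreaRect((t[:,:2]*1000).astype(np.float32)),np.percentile(t[:,2],[5,50,95]))
    for r in finder.recognise(n,'clamp_bar')[:2]:
        i,j=map(int,r['pixel']); print(' bar',r['p'],i,j,np.nanmedian(W[i-1:i+2,j-1:j+2].reshape(-1,3),0))
    k=(W[...,2]>.118)&(W[...,0]>.42)&(W[...,0]<.56)&(W[...,1]>-.09)&(W[...,1]<.02); q=W[k]
    q=q[q[:,1]>-.05]; print(' bar pts',len(q),q.mean(0) if len(q) else '', np.percentile(q,[2,98],axis=0) if len(q) else '')
E
```

```text
scene panel 1085 n [ 0.903 -0.066  0.424] yaw -4.2 tilt 0.437
 corner [0.4669 0.1909 0.022 ] width 0.175 z [0.02  0.143]
scene base 488.88909912109375 -146.5483856201172 (167.8849639892578, 106.65426635742188) 86.30123138427734
 cass top 115 ((481.4280090332031, -145.67071533203125), (95.9518814086914, 11.748067855834961), 88.24588775634766) [0.12276399 0.12753591 0.13103659]
 bar 0.6 214 203 [ 0.49840011 -0.11713965  0.06339173]
 bar pts 31 [ 0.49907762 -0.03899807  0.13595343] [[ 0.49257233 -0.0474697   0.12788346]
 [ 0.50450992 -0.02912479  0.14012926]]
top panel 1202 n [ 0.903 -0.07   0.425] yaw -4.4 tilt 0.439
 corner [0.465  0.1928 0.022 ] width 0.173 z [0.02  0.145]
top base 482.56182861328125 -143.04310607910156 (168.45068359375, 108.01777648925781) 88.85107421875
 cass top 71 ((477.1049499511719, -145.5980224609375), (92.77989196777344, 6.1137614250183105), 89.01235961914062) [0.12476715 0.12896517 0.13259139]
 bar 0.75 237 307 [ 0.5048543  -0.12925118  0.06258197]
 bar 0.74 264 100 [0.43523198 0.4647403  0.1256216 ]
 bar pts 38 [ 0.49420393 -0.03867716  0.13850626] [[ 0.48723494 -0.0486748   0.13056721]
 [ 0.50141065 -0.02895701  0.14328947]]
```

View pics/c.png

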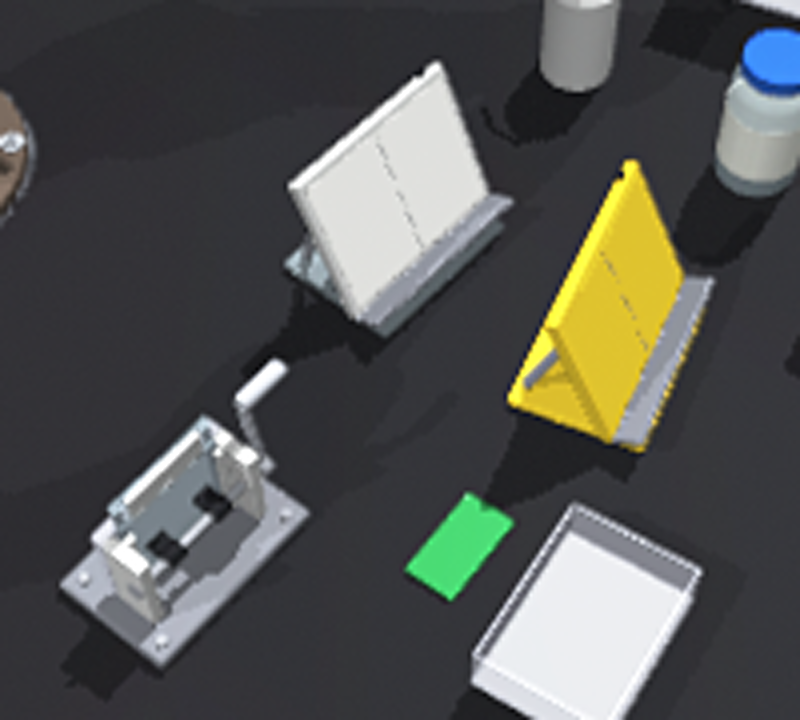

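The crop confirms it: the white lit panel is at crop (395, 190), a white face with a grey ledge on the +x side. The yellow twin at (600, 260) stays untouched. I'll turn the tool square to the caster first.

Emit:
jog_arm:
  commands:
    - {"yaw":-1}
    - {"yaw":-1}
    - {"yaw":-1}
    - {"yaw":-1}
    - {"yaw":-1}
  jaw: 0

```text
validation failed for argument at $.co...
```

Emit:
jog_arm:
  commands:
    - {"yaw":-1}
    - {"yaw":-1}
    - {"yaw":-1}
    - {"yaw":-1}
    - {"yaw":-0.2}
  jaw: 0.5

```text
validation failed for argument at $.co...
```

Rows need all the fields.

Emit:
jog_arm:
  commands:
    - {"tx":0,"ty":0,"tz":0,"yaw":-1}
    - {"tx":0,"ty":0,"tz":0,"yaw":-1}
    - {"tx":0,"ty":0,"tz":0,"yaw":-1}
    - {"tx":0,"ty":0,"tz":0,"yaw":-1}
    - {"tx":0,"ty":0,"tz":0,"yaw":-1}
  jaw: 0

```text
clock: 1.5
tcp_pos: [0.1617, -0.6037, 0.4048]
eef_rot: [0.886, 0.464, -0.0, 0.0]
force: [0.5, -0.0, 0.3]
grip_width: 0.999
grasp_force: 0.0
```

Emit:
jog_arm:
  commands:
    - {"tx":0,"ty":0,"tz":0,"yaw":-1}
    - {"tx":0,"ty":0,"tz":0,"yaw":-1}
    - {"tx":0,"ty":0,"tz":0,"yaw":-1}
    - {"tx":0,"ty":0,"tz":0,"yaw":-1}
    - {"tx":0,"ty":0,"tz":0,"yaw":-0.2}
  jaw: 0.5

```text
clock: 2.0
tcp_pos: [0.1616, -0.6038, 0.4047]
eef_rot: [0.715, 0.699, 0.0, 0.0]
force: [0.6, 0.8, -0.6]
grip_width: 0.617
grasp_force: 0.0
```

Emit:
jog_arm:
  commands:
    - {"tx":0.86,"ty":0.5,"tz":0,"yaw":0}
    - {"tx":0.86,"ty":0.5,"tz":0,"yaw":0}
    - {"tx":0.86,"ty":0.5,"tz":0,"yaw":0}
    - {"tx":0.86,"ty":0.5,"tz":0,"yaw":0}
    - {"tx":0.86,"ty":0.5,"tz":0,"yaw":0}

```text
clock: 2.5
tcp_pos: [0.2927, -0.39, 0.405]
eef_rot: [0.717, 0.697, -0.0, 0.0]
force: [1.4, 0.3, 0.5]
grip_width: 0.5
grasp_force: 0.0
```

Emit:
jog_arm:
  commands:
    - {"tx":0.7,"ty":0.5,"tz":0,"yaw":0}
    - {"tx":0.7,"ty":0.5,"tz":0,"yaw":0}
    - {"tx":0.7,"ty":0.5,"tz":0,"yaw":0}
    - {"tx":0.7,"ty":0.5,"tz":0,"yaw":0}
    - {"tx":0,"ty":0,"tz":0,"yaw":0}

```text
clock: 3.0
tcp_pos: [0.3986, -0.2492, 0.4054]
eef_rot: [0.714, 0.7, 0.002, 0.0]
force: [-0.8, -0.1, -0.0]
grip_width: 0.496
grasp_force: 0.0
```

```bash
cat >> h.py <<'E'
def yawdeg(s):
    q=s['eef_rot']; return np.degrees(2*np.arctan2(q[1],q[0]))
def need(s,tgt,yaw=None):
    R=Rn.from_quat(s['eef_rot']).as_matrix(); d=(R.T@(np.array(tgt)-s['tcp_pos']))/.05
    print('clock',round(s['clock'],2),'tcp',np.round(s['tcp_pos'],4),'yaw',yawdeg(s).round(2),'need tx ty tz',d.round(2),'yaw',None if yaw is None else round((yawdeg(s)-yaw)/8,2))
E
python3 - <<'E'
from h import *
im,d,W,proj,s=cam('wrist'); save('d.png',im,1.5)
need(s,[.494,-.045,.293])
for z0,z1 in [(.12,.15)]:
    k=(W[...,2]>z0)&(W[...,2]<z1); q=W[k]; q=q[(q[:,0]>.4)&(q[:,0]<.6)]
    b=q[q[:,1]>-.085]; c=q[q[:,1]<-.09]
    for n,e in(('bar',b),('cass',c)):
        if len(e): print(n,len(e),cv2.minAreaRect((e[:,:2]*1000).astype(np.float32)),np.percentile(e,[2,50,98],axis=0).round(4).tolist())
E
```

```text
clock 3.0 tcp [ 0.3986 -0.2492  0.4054] yaw 88.9 need tx ty tz [4.12 1.82 2.26] yaw None
cass 1784 ((479.140625, -143.1767120361328), (99.71044921875, 8.742204666137695), 87.47311401367188) [[0.4733, -0.191, 0.1208], [0.4777, -0.1391, 0.131], [0.4842, -0.0955, 0.1328]]
```

View pics/d.png

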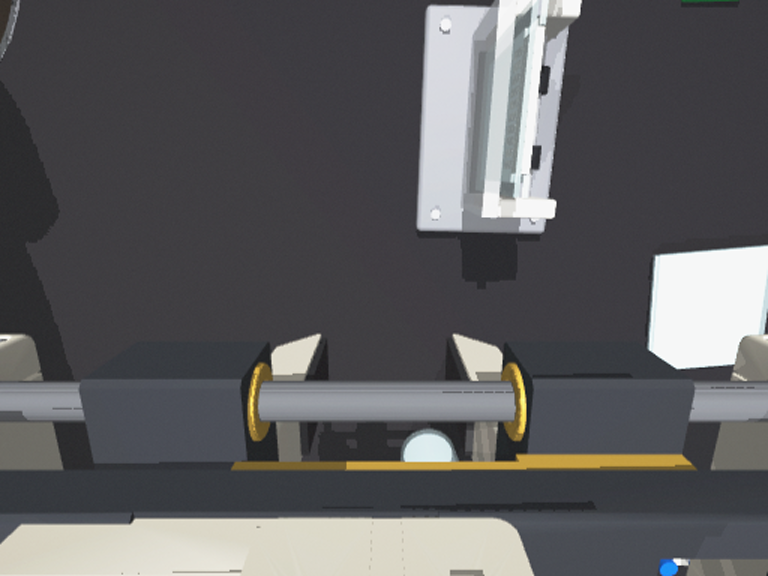

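The wrist view shows the cassette in its pocket, at about (510, 100). The lever is out of view past the top edge, and the finger tips, at (300, 345) and (475, 345), look tapered. I'll move over the bar.

Emit:
jog_arm:
  commands:
    - {"tx":0.8,"ty":0.36,"tz":0,"yaw":0.14}
    - {"tx":0.8,"ty":0.36,"tz":0,"yaw":0}
    - {"tx":0.8,"ty":0.36,"tz":0.2,"yaw":0}
    - {"tx":0.6,"ty":0.36,"tz":0.2,"yaw":0}
    - {"tx":0.2,"ty":0.2,"tz":0,"yaw":0}

```text
clock: 3.55
tcp_pos: [0.4842, -0.0955, 0.3839]
eef_rot: [0.722, 0.692, 0.0, -0.001]
force: [-0.4, -0.5, -0.2]
grip_width: 0.5
grasp_force: 0.0
```

```bash
python3 - <<'E'
from h import *
im,d,W,proj,s=cam('wrist'); np.savez('w1.npz',im=im,W=W)
need(s,[.494,-.045,.293])
k=(W[...,2]>.08)&(W[...,2]<.15); q=W[k]; q=q[(q[:,0]>.45)&(q[:,0]<.54)]
for n,e in(('bar',q[(q[:,1]>-.065)&(q[:,1]<-.02)&(q[:,2]>.12)]),('cass',q[q[:,1]<-.095])):
    if len(e): print(n,len(e),cv2.minAreaRect((e[:,:2]*1000).astype(np.float32)),np.percentile(e,[2,50,98],axis=0).round(4).tolist())
# finger shape in tool frame
R=Rn.from_quat(s['eef_rot']).as_matrix(); T=(W-s['tcp_pos'])@R
f=T[(T[...,2]>.11)&(T[...,2]<.182)&(abs(T[...,0])<.03)&(abs(T[...,1])<.07)]
for a in np.arange(.11,.182,.008):
    g=f[(f[:,2]>=a)&(f[:,2]<a+.008)]
    if len(g)>5:
        for sg in(-1,1):
            h=g[g[:,1]*sg>0]; print(a.round(3),sg,len(h),np.percentile(h[:,1],[1,99]).round(4) if len(h) else '',np.percentile(h[:,0],[1,99]).round(4) if len(h) else '')
E
```

```text
clock 3.55 tcp [ 0.4842 -0.0955  0.3839] yaw 87.52 need tx ty tz [1.02 0.15 1.82] yaw None
bar 891 ((495.90936279296875, -46.441864013671875), (37.5384635925293, 13.503411293029785), 87.68897247314453) [[0.489, -0.0641, 0.1364], [0.4955, -0.0456, 0.1413], [0.5024, -0.0282, 0.1433]]
cass 1831 ((487.34820556640625, -151.6689453125), (113.15958404541016, 47.78664779663086), 89.15355682373047) [[0.4651, -0.2062, 0.0919], [0.478, -0.1405, 0.0998], [0.5081, -0.0961, 0.1325]]
0.11 -1 154 [-0.0255 -0.0246] [-0.0009  0.0137]
0.11 1 152 [0.0253 0.0264] [-0.0002  0.0136]
0.118 -1 127 [-0.0252 -0.0246] [-0.0062  0.008 ]
0.118 1 127 [0.0254 0.026 ] [-0.0069  0.0083]
0.126 -1 209 [-0.0252 -0.0224] [-0.0097  0.0033]
0.126 1 210 [0.0232 0.0259] [-0.0096  0.0029]
0.134 -1 138 [-0.0339 -0.0224] [-0.0091  0.0119]
0.134 1 140 [0.0232 0.0351] [-0.0091  0.012 ]
0.142 -1 243 [-0.0361 -0.0224] [-0.0085  0.0119]
0.142 1 231 [0.0233 0.0372] [-0.0087  0.0118]
0.15 -1 234 [-0.0383 -0.0224] [0.0035 0.0118]
0.15 1 245 [0.0232 0.039 ] [0.0037 0.0119]
0.158 -1 237 [-0.0386 -0.0224] [-0.0002  0.0117]
0.158 1 233 [0.0233 0.0396] [-0.0001  0.0118]
0.166 -1 155 [-0.0349 -0.0224] [-0.0045  0.0118]
0.166 1 160 [0.0232 0.0357] [-0.005   0.0117]
0.174 -1 38 [-0.0284 -0.0225] [-0.0058  0.0113]
0.174 1 36 [0.0232 0.0291] [-0.0056  0.0115]
```

The finger tips taper on the back from about 16 mm to about 4 mm, which suits slipping out from behind a leaning cassette. The bar is at (0.496, -0.046, 0.136), so I'll straddle it.

Emit:
jog_arm:
  commands:
    - {"tx":0.6,"ty":0.1,"tz":0,"yaw":0}
    - {"tx":0.4,"ty":0.1,"tz":0,"yaw":0}
    - {"tx":0,"ty":0,"tz":0.7,"yaw":0}
    - {"tx":0,"ty":0,"tz":0.7,"yaw":0}
    - {"tx":0,"ty":0,"tz":0.4,"yaw":0}

```text
clock: 4.1
tcp_pos: [0.4949, -0.0505, 0.2927]
eef_rot: [0.724, 0.69, -0.001, -0.0]
force: [0.0, -0.0, 0.5]
grip_width: 0.5
grasp_force: 0.0
```

Emit:
jog_arm:
  commands:
    - {"tx":0,"ty":0.2,"tz":0,"yaw":0}
    - {"tx":0,"ty":0.2,"tz":0,"yaw":0}
    - {"tx":0,"ty":0.2,"tz":0,"yaw":0}
    - {"tx":0,"ty":0.2,"tz":0,"yaw":0}
    - {"tx":0,"ty":0.2,"tz":0.05,"yaw":0}

```text
clock: 4.6
tcp_pos: [0.547, -0.0509, 0.2933]
eef_rot: [0.723, 0.691, 0.0, 0.001]
force: [-2.0, -0.6, 1.3]
grip_width: 0.499
grasp_force: 1.5
```

Emit:
jog_arm:
  commands:
    - {"tx":0,"ty":0.2,"tz":0.12,"yaw":0}
    - {"tx":0,"ty":0.18,"tz":0.13,"yaw":0}
    - {"tx":0,"ty":0.16,"tz":0.15,"yaw":0}
    - {"tx":0,"ty":0.14,"tz":0.17,"yaw":0}
    - {"tx":0,"ty":0.12,"tz":0.18,"yaw":0}

```text
clock: 5.1
tcp_pos: [0.5862, -0.052, 0.2538]
eef_rot: [0.722, 0.691, -0.0, -0.0]
force: [-2.4, 0.0, 2.6]
grip_width: 0.502
grasp_force: 1.4
```

Emit:
jog_arm:
  commands:
    - {"tx":0,"ty":0.06,"tz":0.06,"yaw":0}
    - {"tx":0,"ty":0.05,"tz":0,"yaw":0}
    - {"tx":0,"ty":0.04,"tz":0,"yaw":0}
    - {"tx":0,"ty":0,"tz":0,"yaw":0}
    - {"tx":0,"ty":0,"tz":0,"yaw":0}

```text
clock: 5.6
tcp_pos: [0.5903, -0.0523, 0.2495]
eef_rot: [0.722, 0.692, -0.003, -0.003]
force: [-10.8, 0.9, -6.5]
grip_width: 0.502
grasp_force: 5.4
```

Emit:
jog_arm:
  commands:
    - {"tx":0,"ty":-0.25,"tz":0,"yaw":0}
    - {"tx":0,"ty":0,"tz":-0.8,"yaw":0}
    - {"tx":0,"ty":0,"tz":-0.8,"yaw":0}
    - {"tx":0,"ty":-0.2,"tz":-0.8,"yaw":0}
    - {"tx":-0.4,"ty":-0.5,"tz":-0.6,"yaw":0}
  jaw: 0.5

```text
clock: 6.1
tcp_pos: [0.5463, -0.0678, 0.4048]
eef_rot: [0.721, 0.693, 0.003, 0.001]
force: [0.3, -0.1, -0.1]
grip_width: 0.498
grasp_force: 0.0
```

Emit:
jog_arm:
  commands:
    - {"tx":-0.7,"ty":-0.4,"tz":0,"yaw":0}
    - {"tx":-0.8,"ty":-0.4,"tz":0,"yaw":0}
    - {"tx":-0.8,"ty":-0.4,"tz":0,"yaw":0}
    - {"tx":-0.7,"ty":-0.1,"tz":0,"yaw":0}
    - {"tx":0,"ty":0,"tz":0,"yaw":0}

```text
clock: 6.6
tcp_pos: [0.4717, -0.2231, 0.4019]
eef_rot: [0.725, 0.688, -0.001, 0.001]
force: [0.6, 0.9, 0.4]
grip_width: 0.502
grasp_force: 0.0
```

```bash
python3 - <<'E'
from h import *
im,d,W,proj,s=cam('wrist'); save('e.png',im)
need(s,[.478,-.143,.4])
for n in ('wrist',):
    for r in finder.silhouettes(n,'cassette')[:2]:
        w=W[r['pixels']]; w=w[~np.isnan(w[:,0])]; print(n,r['p'],len(w))
q=W[(W[...,2]>.122)&(W[...,2]<.15)&(W[...,0]>.44)&(W[...,0]<.52)&(W[...,1]<-.09)&(W[...,1]>-.2)]
print(len(q),cv2.minAreaRect((q[:,:2]*1000).astype(np.float32)),np.percentile(q,[2,50,98],axis=0).round(4).tolist())
im,d,W,proj,s=cam('top')
q=W[(W[...,2]>.07)&(W[...,2]<.15)&(W[...,0]>.5)&(W[...,0]<.62)&(W[...,1]<-.02)&(W[...,1]>-.066)]
print('lever',len(q),np.percentile(q,[2,50,98],axis=0).round(4).tolist() if len(q) else '')
E
```

```text
clock 6.6 tcp [ 0.4717 -0.2231  0.4019] yaw 87.01 need tx ty tz [1.61 0.04 0.03] yaw None
wrist 0.7 1220
1200 ((478.9832763671875, -143.10159301757812), (99.60880279541016, 7.4365410804748535), 87.39694213867188) [[0.4744, -0.1909, 0.1298], [0.4793, -0.1379, 0.1314], [0.4841, -0.095, 0.1328]]
lever 60 [[0.5646, -0.0639, 0.0953], [0.5705, -0.0478, 0.101], [0.577, -0.0316, 0.106]]
```

View pics/e.png

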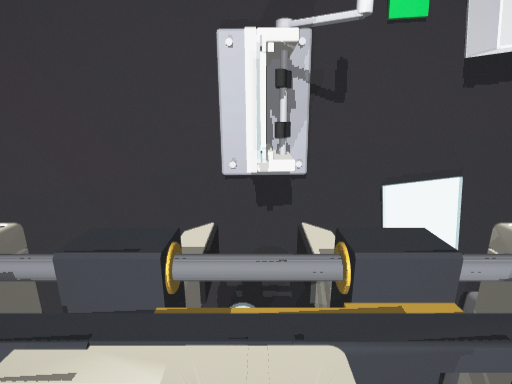

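The view shows the lever swung out to the right at (330, 20). Its depth gives the bar at (0.571, -0.048, 0.094), which is the 1.3 rad stop. The cassette's top edge is at (262, 100). I'll grasp the cassette now.

Emit:
jog_arm:
  commands:
    - {"tx":0.6,"ty":0.02,"tz":0,"yaw":-0.05}
    - {"tx":0.6,"ty":0.02,"tz":0,"yaw":0}
    - {"tx":0.4,"ty":0.02,"tz":0,"yaw":0}
    - {"tx":0,"ty":0,"tz":0,"yaw":0}
    - {"tx":0,"ty":0,"tz":0.5,"yaw":0}

```text
clock: 7.25
tcp_pos: [0.4812, -0.1357, 0.3792]
eef_rot: [0.719, 0.695, 0.002, 0.003]
force: [1.1, -1.9, -0.3]
grip_width: 0.503
grasp_force: 0.0
```

```bash
python3 - <<'E'
from h import *
s=readout.sense(); need(s,[.479,-.143,.296],87.5)
E
```

```text
clock 7.25 tcp [ 0.4812 -0.1357  0.3792] yaw 88.1 need tx ty tz [-0.15 -0.05  1.66] yaw 0.07
```

Emit:
jog_arm:
  commands:
    - {"tx":-0.12,"ty":-0.04,"tz":0.5,"yaw":0.07}
    - {"tx":0,"ty":0,"tz":0.5,"yaw":0}
    - {"tx":0,"ty":0,"tz":0.4,"yaw":0}
    - {"tx":0,"ty":0,"tz":0.26,"yaw":0}
    - {"tx":0,"ty":0,"tz":0,"yaw":0}

```text
clock: 7.75
tcp_pos: [0.477, -0.1431, 0.2924]
eef_rot: [0.723, 0.691, -0.001, -0.001]
force: [-0.7, -0.1, -0.2]
grip_width: 0.499
grasp_force: 0.0
```

Emit:
jog_arm:
  commands:
    - {"tx":0,"ty":0,"tz":0,"yaw":0}
    - {"tx":0,"ty":0,"tz":0,"yaw":0}
    - {"tx":0,"ty":0,"tz":0,"yaw":0}
    - {"tx":0,"ty":0,"tz":0,"yaw":0}
    - {"tx":0,"ty":0,"tz":0,"yaw":0}
  jaw: 1

```text
clock: 8.25
tcp_pos: [0.4774, -0.1436, 0.2941]
eef_rot: [0.724, 0.69, 0.0, 0.0]
force: [4.8, -0.0, 2.0]
grip_width: 0.114
grasp_force: 2.9
```

Emit:
jog_arm:
  commands:
    - {"tx":0,"ty":0.03,"tz":0,"yaw":0}
    - {"tx":0,"ty":0,"tz":0,"yaw":0}
    - {"tx":0,"ty":0,"tz":0,"yaw":0}
    - {"tx":0,"ty":0,"tz":0,"yaw":0}
    - {"tx":0,"ty":0,"tz":0,"yaw":0}
  jaw: 1

```text
clock: 8.75
tcp_pos: [0.479, -0.1436, 0.2942]
eef_rot: [0.724, 0.69, 0.0, 0.0]
force: [0.2, 0.6, 5.6]
grip_width: 0.087
grasp_force: 30.0
```

Emit:
jog_arm:
  commands:
    - {"tx":0,"ty":0,"tz":-0.15,"yaw":0}
    - {"tx":0,"ty":0,"tz":-0.25,"yaw":0}
    - {"tx":0,"ty":0,"tz":-0.3,"yaw":0}
    - {"tx":0,"ty":0,"tz":-0.3,"yaw":0}
    - {"tx":0,"ty":0,"tz":-0.3,"yaw":0}

```text
clock: 9.25
tcp_pos: [0.4784, -0.1434, 0.3599]
eef_rot: [0.723, 0.69, -0.0, -0.0]
force: [-0.1, -0.3, -1.6]
grip_width: 0.085
grasp_force: 30.0
```

Emit:
jog_arm:
  commands:
    - {"tx":0,"ty":0,"tz":-0.35,"yaw":0}
    - {"tx":0,"ty":0,"tz":-0.35,"yaw":0}
    - {"tx":0,"ty":0,"tz":-0.35,"yaw":0}
    - {"tx":0,"ty":0,"tz":-0.35,"yaw":0}
    - {"tx":0,"ty":0,"tz":-0.25,"yaw":0}

```text
clock: 9.75
tcp_pos: [0.4784, -0.1433, 0.443]
eef_rot: [0.723, 0.69, 0.0, 0.0]
force: [0.0, -0.4, -1.8]
grip_width: 0.08
grasp_force: 30.0
```

```bash
python3 - <<'E'
from h import *
s=readout.sense(); print(s['force'],s['grasp_force'],s['grip_width'])
im,d,W,proj,s=cam('scene'); save('f.png',im[60:260,120:380],3)
C=np.array([.466,.1925,.022]); n=np.array([.997,-.075,0])
t=C+n*.050; t[2]=.45; need(s,t,85.7)
R=Rn.from_quat(s['eef_rot']).as_matrix()
x0,y0,_=s['tcp_pos']
q=W[(abs(W[...,0]-x0)<.03)&(abs(W[...,1]-y0)<.06)&(W[...,2]>.11)&(W[...,2]<.27)]
print(len(q),np.percentile(q,[1,50,99],axis=0).round(4).tolist())
E
```

```text
[ 0.00624055 -0.36596672 -1.79607502] 29.950909316539764 0.08037702735242354
clock 9.75 tcp [ 0.4784 -0.1433  0.443 ] yaw 87.33 need tx ty tz [ 6.67  0.44 -0.14] yaw 0.2
489 [[0.4745, -0.1946, 0.1679], [0.4831, -0.1647, 0.2134], [0.4873, -0.102, 0.268]]
```

View pics/f.png

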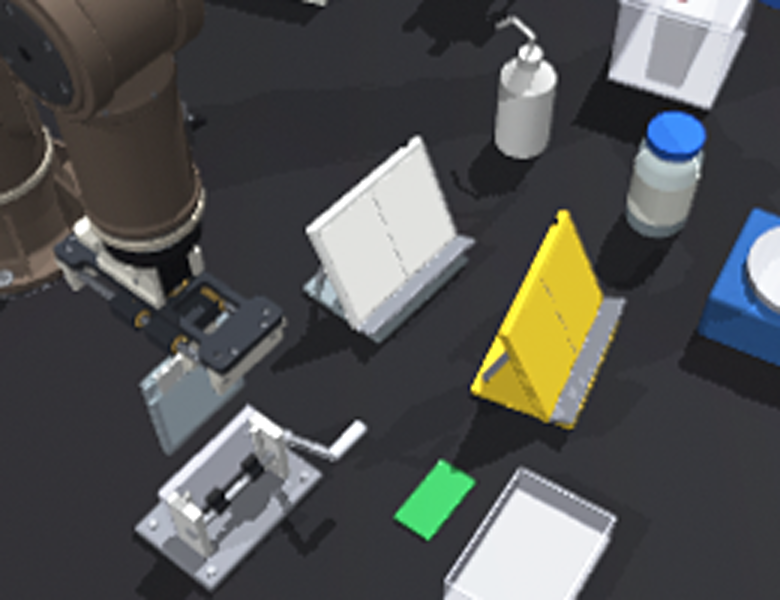

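The cassette hangs free at crop (190, 400), the lever is open at (330, 440), and everything else is in place. Moving to in front of the panel.

Emit:
jog_arm:
  commands:
    - {"tx":0.3,"ty":0.04,"tz":0,"yaw":0}
    - {"tx":0.7,"ty":0.05,"tz":0,"yaw":0.1}
    - {"tx":0.8,"ty":0.05,"tz":0,"yaw":0.1}
    - {"tx":0.8,"ty":0.05,"tz":0,"yaw":0}
    - {"tx":0.8,"ty":0.05,"tz":0,"yaw":0}

```text
clock: 10.3
tcp_pos: [0.5011, 0.0267, 0.4411]
eef_rot: [0.733, 0.68, -0.0, -0.0]
force: [0.5, 0.4, -1.4]
grip_width: 0.084
grasp_force: 29.9
```

Emit:
jog_arm:
  commands:
    - {"tx":0.8,"ty":0.05,"tz":0,"yaw":0}
    - {"tx":0.8,"ty":0.05,"tz":0,"yaw":0}
    - {"tx":0.8,"ty":0.05,"tz":0,"yaw":0}
    - {"tx":0.5,"ty":0.05,"tz":0,"yaw":0}
    - {"tx":0.2,"ty":0,"tz":0,"yaw":0}

```text
clock: 10.8
tcp_pos: [0.5225, 0.1821, 0.4409]
eef_rot: [0.732, 0.682, 0.0, -0.001]
force: [-0.4, 0.1, -2.1]
grip_width: 0.084
grasp_force: 29.9
```

```bash
cat > p.py <<'E'
from h import *
# pose report in panel-horizontal frame: o = out of face, l = along ledge
C=np.array([.466,.1925,.022]); n=np.array([np.cos(.075),-np.sin(.075),0]); e=np.array([np.sin(.075),np.cos(.075),0])
def rep(s): 
    d=s['tcp_pos']-C; print('clock',round(s['clock'],2),'out',(d@n).round(4),'along',(d@e).round(4),'bottom z',(s['tcp_pos'][2]-.273).round(4),'yaw',yawdeg(s).round(2),'F',np.round(s['force'],1))
E
python3 - <<'E'
from p import *
rep(readout.sense())
im,d,W,proj,s=cam('wrist')
w=W[(W[...,2]>.03)&(W[...,2]<.14)]; out=(w-C)@n; al=(w-C)@e
k=(abs((w[:,2]-.022)*np.tan(.436)+out)<.012)&(abs(al)<.095); w=w[k]
print(len(w)); 
if len(w)>50:
    c=w.mean(0);nn=np.linalg.svd(w-c,full_matrices=False)[2][2];nn*=np.sign(nn[2]); print(nn, 'out at z=.022:', ((nn@(c-C))/(nn@n)).round(4), 'al range',np.percentile((w-C)@e,[1,99]))
for z in (.031,):pass
im,d,W,proj,s=cam('top')
w=W[(W[...,2]>.13)&(W[...,2]<.149)&(abs((W-C)@e)<.1)&(abs((W-C)@n+.055)<.03)]; print('top edge',len(w),np.percentile((w-C)@e,[1,99]),np.percentile((w-C)@n,[2,50,98]))
E
```

```text
clock 10.8 out 0.0571 along -0.0061 bottom z 0.1679 yaw 85.94 F [-0.4  0.1 -2.1]
9676
[ 0.90373847 -0.06784535  0.42267456] out at z=.022: 0.0017 al range [-0.07482863  0.0893736 ]Traceback (most recent call last):
  File "<stdin>", line 11, in <module>
    return _quantile_unchecked(
        a, q, axis, out, overwrite_input, method, keepdims, weights)
    return _ureduce(a,
                    func=_quantile_ureduce_func,
    ...<5 lines>...
                    overwrite_input=overwrite_input,
                    method=method)
    r = func(a, **kwargs)
    result = _quantile(arr,
                       quantiles=q,
    ...<2 lines>...
                       out=out,
                       weights=wgt)
    slices_having_nans = np.isnan(arr[-1, ...])
                                  ~~~^^^^^^^^^
IndexError: index -1 is out of bounds for axis 0 with size 0
```

Emit:
jog_arm:
  commands:
    - {"tx":0.12,"ty":-0.3,"tz":0,"yaw":0}
    - {"tx":0,"ty":-0.4,"tz":0.2,"yaw":0}
    - {"tx":0,"ty":-0.3,"tz":0.4,"yaw":0}
    - {"tx":0,"ty":0,"tz":0.5,"yaw":0}
    - {"tx":0,"ty":0,"tz":0.5,"yaw":0}

```text
clock: 11.4
tcp_pos: [0.4725, 0.1874, 0.3609]
eef_rot: [0.734, 0.68, -0.0, 0.001]
force: [0.9, -0.0, -1.3]
grip_width: 0.082
grasp_force: 29.9
```

Emit:
jog_arm:
  commands:
    - {"tx":0,"ty":0,"tz":0.4,"yaw":0}
    - {"tx":0,"ty":0,"tz":0.3,"yaw":0}
    - {"tx":0,"ty":0,"tz":0.1,"yaw":0}
    - {"tx":0,"ty":0,"tz":0,"yaw":0}
    - {"tx":0,"ty":0,"tz":0,"yaw":0}

```text
clock: 11.9
tcp_pos: [0.4737, 0.1886, 0.322]
eef_rot: [0.733, 0.68, 0.0, 0.0]
force: [0.1, 0.2, -1.9]
grip_width: 0.086
grasp_force: 30.0
```

```bash
sed -i 's/C=np.array(\[.466/C=np.array([.467/' p.py; python3 - <<'E'
from p import *
rep(readout.sense())
im,d,W,proj,s=cam('scene'); save('g.png',im[90:190,190:310],6)
E
```

```text
clock 11.9 out 0.007 along -0.0034 bottom z 0.049 yaw 85.67 F [ 0.1  0.2 -1.9]
```

View pics/g.png

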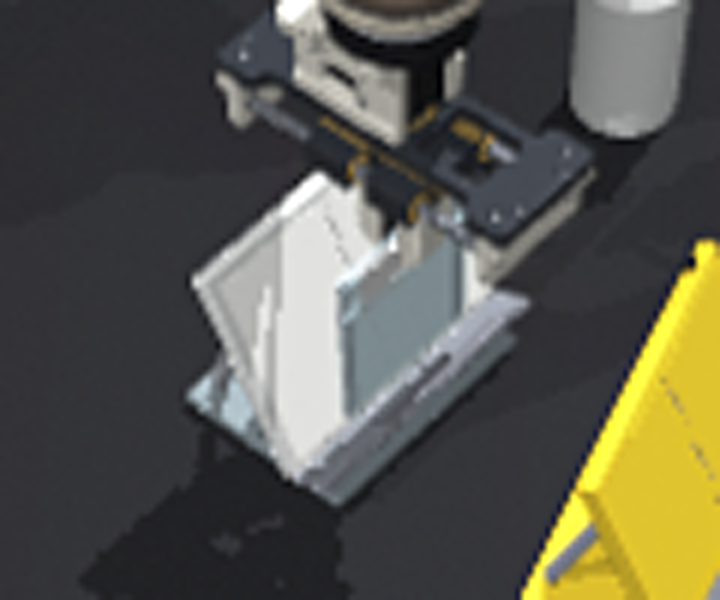

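The cassette hangs at (400, 330) in the crop, square to the panel and just over the ledge. I'll lower it slowly until it touches.

Emit:
jog_arm:
  commands:
    - {"tx":0.05,"ty":0,"tz":0.12,"yaw":0}
    - {"tx":0,"ty":0,"tz":0.1,"yaw":0}
    - {"tx":0,"ty":0,"tz":0.06,"yaw":0}
    - {"tx":0,"ty":0,"tz":0.04,"yaw":0}
    - {"tx":0,"ty":0,"tz":0,"yaw":0}

```text
clock: 12.45
tcp_pos: [0.4737, 0.1913, 0.3048]
eef_rot: [0.733, 0.68, -0.0, -0.0]
force: [0.1, 0.4, -1.4]
grip_width: 0.087
grasp_force: 30.0
```

Emit:
jog_arm:
  commands:
    - {"tx":0,"ty":0,"tz":0.03,"yaw":0}
    - {"tx":0,"ty":0,"tz":0.03,"yaw":0}
    - {"tx":0,"ty":0,"tz":0.02,"yaw":0}
    - {"tx":0,"ty":0,"tz":0,"yaw":0}
    - {"tx":0,"ty":0,"tz":0,"yaw":0}

```text
clock: 12.95
tcp_pos: [0.4742, 0.1916, 0.3023]
eef_rot: [0.733, 0.68, 0.001, 0.001]
force: [-1.5, -2.0, 9.6]
grip_width: 0.081
grasp_force: 30.0
```

Touched down on the ledge. I'll ease off 1 mm and loosen the fingers slightly, so the cassette leans onto the inner finger.

Emit:
jog_arm:
  commands:
    - {"tx":0,"ty":0,"tz":-0.03,"yaw":0}
    - {"tx":0,"ty":0,"tz":0,"yaw":0}
    - {"tx":0,"ty":0,"tz":0,"yaw":0}
    - {"tx":0,"ty":0,"tz":0,"yaw":0}
    - {"tx":0,"ty":0,"tz":0,"yaw":0}
  jaw: 0.85

```text
clock: 13.45
tcp_pos: [0.4738, 0.1914, 0.3026]
eef_rot: [0.733, 0.68, -0.0, -0.0]
force: [0.2, 0.0, 0.4]
grip_width: 0.148
grasp_force: 0.1
```

Emit:
jog_arm:
  commands:
    - {"tx":0,"ty":-0.04,"tz":-0.04,"yaw":0}
    - {"tx":0,"ty":-0.04,"tz":-0.04,"yaw":0}
    - {"tx":0,"ty":-0.04,"tz":-0.04,"yaw":0}
    - {"tx":0,"ty":-0.04,"tz":0,"yaw":0}
    - {"tx":0,"ty":0,"tz":0,"yaw":0}

```text
clock: 13.95
tcp_pos: [0.4655, 0.192, 0.3088]
eef_rot: [0.733, 0.68, 0.0, 0.0]
force: [-0.2, 0.3, 0.5]
grip_width: 0.149
grasp_force: 0.1
```

```bash
python3 - <<'E'
from p import *
s=readout.sense();rep(s);print(s['tcp_pos'],s['grip_width'],s['grasp_force'])
im,d,W,proj,s=cam('scene'); save('h.png',im[90:190,190:310],6)
E
```

```text
clock 13.95 out -0.0015 along -0.0006 bottom z 0.0358 yaw 85.73 F [-0.2  0.3  0.5]
[0.46550284 0.19202285 0.30882842] 0.14913208130385314 0.0982096751613426
```

View pics/h.png

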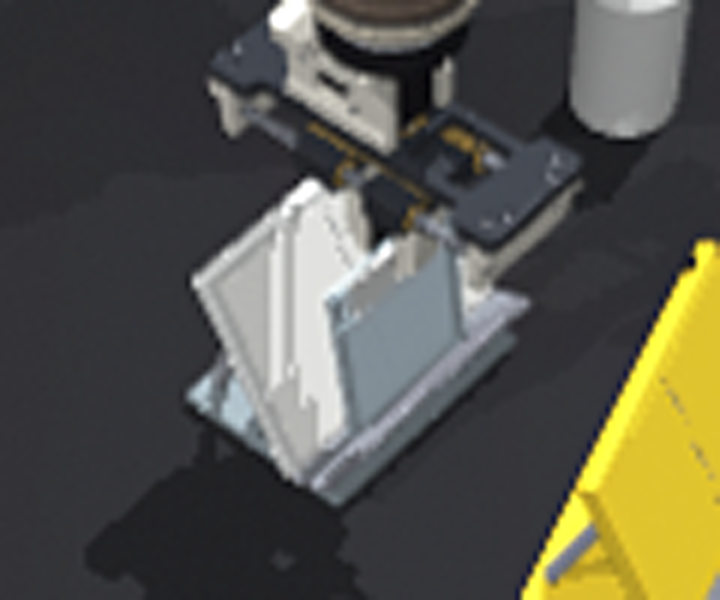

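The cassette now leans back on the inner finger, its top at crop (390, 250) and its bottom on the ledge. I'll lower it the rest of the way with that finger.

Emit:
jog_arm:
  commands:
    - {"tx":0,"ty":-0.06,"tz":0.02,"yaw":0}
    - {"tx":0,"ty":-0.06,"tz":0.02,"yaw":0}
    - {"tx":0,"ty":-0.06,"tz":0.02,"yaw":0}
    - {"tx":0,"ty":-0.06,"tz":0.02,"yaw":0}
    - {"tx":0,"ty":-0.06,"tz":0.02,"yaw":0}

```text
clock: 14.5
tcp_pos: [0.4505, 0.1931, 0.3036]
eef_rot: [0.733, 0.68, -0.0, -0.0]
force: [-0.8, 0.3, -0.2]
grip_width: 0.153
grasp_force: 0.2
```

Emit:
jog_arm:
  commands:
    - {"tx":0,"ty":-0.05,"tz":0.03,"yaw":0}
    - {"tx":0,"ty":-0.05,"tz":0.03,"yaw":0}
    - {"tx":0,"ty":-0.05,"tz":0.03,"yaw":0}
    - {"tx":0,"ty":-0.05,"tz":0.03,"yaw":0}
    - {"tx":0,"ty":0,"tz":0,"yaw":0}

```text
clock: 15.0
tcp_pos: [0.4405, 0.1939, 0.2975]
eef_rot: [0.733, 0.68, -0.0, -0.0]
force: [0.2, -0.0, -0.2]
grip_width: 0.149
grasp_force: 0.2
```

```bash
python3 - <<'E'
from p import *
s=readout.sense();rep(s);print(s['tcp_pos'],s['grip_width'],s['grasp_force'])
im,d,W,proj,s=cam('scene'); save('i.png',im[90:190,190:310],6)
w=W[(abs((W-C)@e)<.046)&(W[...,2]>.04)&(W[...,2]<.115)&((W-C)@n>-.05)&((W-C)@n<.04)]
o=(w-C)@n; z=w[:,2]-.022
p=np.cos(.436)*o+np.sin(.436)*z; k=(p>.004)&(p<.04); print(k.sum(),'tilt',np.degrees(np.arctan(-np.polyfit(z[k],o[k],1)[0])))
E
```

```text
clock 15.0 out -0.0265 along -0.0006 bottom z 0.0245 yaw 85.73 F [ 0.2 -0.  -0.2]
[0.44048447 0.19386444 0.29750481] 0.14902414353533666 0.22698392858728766
379 tilt 20.348456603973656
```

View pics/i.png

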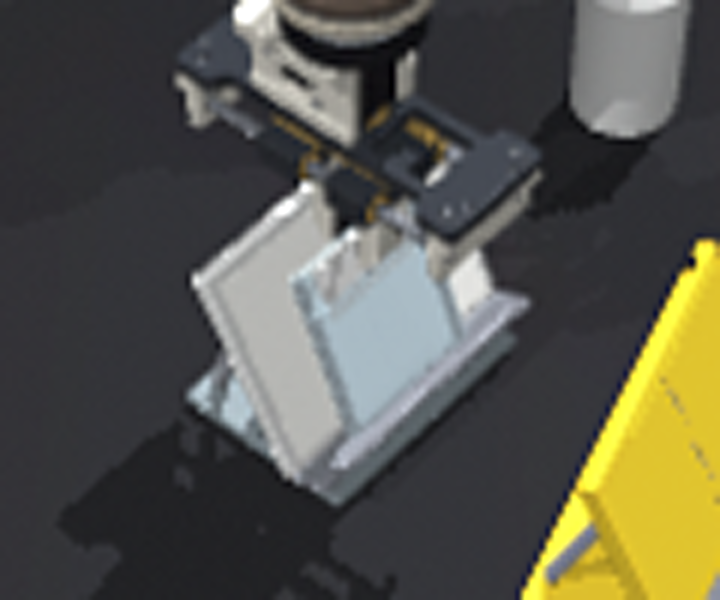

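The lean is about 20°, with the fingertip slim behind the top edge. A last bit of lowering, then I'll slide the fingers up along the face.

Emit:
jog_arm:
  commands:
    - {"tx":0,"ty":-0.04,"tz":-0.02,"yaw":0}
    - {"tx":0,"ty":-0.04,"tz":-0.02,"yaw":0}
    - {"tx":0,"ty":-0.03,"tz":-0.02,"yaw":0}
    - {"tx":0,"ty":0,"tz":0,"yaw":0}
    - {"tx":0,"ty":0,"tz":0,"yaw":0}

```text
clock: 15.55
tcp_pos: [0.436, 0.1942, 0.3012]
eef_rot: [0.733, 0.68, 0.001, 0.0]
force: [4.0, 0.1, 1.9]
grip_width: 0.148
grasp_force: 3.1
```

Emit:
jog_arm:
  commands:
    - {"tx":0,"ty":-0.02,"tz":-0.04,"yaw":0}
    - {"tx":0,"ty":-0.02,"tz":-0.04,"yaw":0}
    - {"tx":0,"ty":-0.02,"tz":-0.04,"yaw":0}
    - {"tx":0,"ty":-0.01,"tz":-0.04,"yaw":0}
    - {"tx":0,"ty":0,"tz":-0.04,"yaw":0}

```text
clock: 16.05
tcp_pos: [0.4318, 0.1945, 0.3108]
eef_rot: [0.733, 0.68, -0.0, -0.0]
force: [0.1, 0.3, 0.3]
grip_width: 0.149
grasp_force: 0.0
```

```bash
cat > tilt.py <<'E'
from p import *
s=readout.sense();rep(s);print(s['grip_width'],s['grasp_force'])
im,d,W,proj,s=cam('scene')
w=W[(abs((W-C)@e)<.04)&(W[...,2]>.045)&(W[...,2]<.115)&((W-C)@n>-.05)&((W-C)@n<.04)]
o=(w-C)@n; z=w[:,2]-.022
p=np.cos(.436)*o+np.sin(.436)*z; k=(p>.003)&(p<.04); a=np.polyfit(z[k],o[k],1); print(k.sum(),'tilt',np.degrees(np.arctan(-a[0])).round(2),'p pct',np.percentile(p[k],[5,50,95]).round(4))
E
python3 tilt.py
```

```text
clock 16.05 out -0.0353 along -0.0006 bottom z 0.0378 yaw 85.71 F [0.1 0.3 0.3]
0.14868832625639844 0.004478944283619057
405 tilt 27.4 p pct [0.0061 0.0101 0.0139]
```

Emit:
jog_arm:
  commands:
    - {"tx":0,"ty":0,"tz":-0.2,"yaw":0}
    - {"tx":0,"ty":0,"tz":-0.5,"yaw":0}
    - {"tx":0,"ty":0,"tz":-0.6,"yaw":0}
    - {"tx":-0.4,"ty":0.6,"tz":-0.4,"yaw":0}
    - {"tx":-0.5,"ty":0.6,"tz":0,"yaw":0}

```text
clock: 16.6
tcp_pos: [0.4887, 0.1466, 0.3995]
eef_rot: [0.732, 0.682, 0.002, 0.001]
force: [0.6, 0.3, -0.7]
grip_width: 0.154
grasp_force: 0.0
```

Emit:
jog_arm:
  commands:
    - {"tx":-0.6,"ty":0.3,"tz":0,"yaw":0}
    - {"tx":-0.4,"ty":0,"tz":0,"yaw":0}
    - {"tx":0,"ty":0,"tz":0,"yaw":0}
    - {"tx":0,"ty":0,"tz":0,"yaw":0}
    - {"tx":0,"ty":0,"tz":0,"yaw":0}
  jaw: 1

```text
clock: 17.1
tcp_pos: [0.4992, 0.0955, 0.396]
eef_rot: [0.732, 0.681, 0.0, -0.0]
force: [-0.6, 0.1, -0.5]
grip_width: 0.009
grasp_force: 0.0
```

```bash
cat > m.py <<'E'
from p import *
rep(readout.sense())
for c in ('wrist','top','scene'):
    im,d,W,proj,s=cam(c)
    if c=='wrist': save('w_%d.png'%int(s['clock']*100),im)
    D=W-C; o=D@n; l=D@e; z=D[...,2]; p=np.cos(.436)*o+np.sin(.436)*z; u=np.cos(.436)*z-np.sin(.436)*o
    ok=(abs(p)<.03)
    for nm,lo,hi in (('panel-',-.085,-.06),('cass',-.04,.04),('panel+',.06,.085)):
        r=[]
        for a in (.01,.03,.05,.07,.09,.105,.12):
            k=ok&(l>lo)&(l<hi)&(abs(u-a)<.006); r.append((int(k.sum()),float(np.round(np.median(p[k])*1000,1)) if k.sum() else None))
        print(c,nm,r)
    k=ok&(p>.004)&(u>.02)&(u<.1); print('  l extent',np.percentile(l[k],[1,99]).round(4) if k.sum() else '')
E
python3 m.py
```

```text
clock 17.1 out 0.0393 along -0.0944 bottom z 0.123 yaw 85.82 F [-0.6  0.1 -0.5]
wrist panel- [(105, 0.4), (133, 0.6), (155, 0.6), (189, 0.5), (221, 0.6), (254, 0.5), (301, 0.5)]
wrist cass [(455, 12.8), (545, 11.9), (645, 10.9), (777, 10.0), (933, 9.1), (1129, 8.4), (1223, 0.7)]
wrist panel+ [(156, 0.6), (190, 0.7), (180, 0.8), (152, 0.8), (110, 0.8), (49, 0.7), (1, 0.9)]
  l extent [-0.0488  0.0491]
top panel- [(0, None), (0, None), (0, None), (0, None), (0, None), (0, None), (0, None)]
top cass [(0, None), (0, None), (4, 8.3), (12, 7.6), (18, 6.6), (51, 4.2), (37, -2.0)]
top panel+ [(19, -1.3), (15, -1.8), (12, -1.6), (12, -1.7), (14, -2.0), (13, -1.9), (17, -1.9)]
  l extent [-0.6724  0.4588]
scene panel- [(18, -2.0), (22, 0.0), (20, 0.1), (19, -1.1), (24, 0.0), (23, -0.5), (23, -0.8)]
scene cass [(60, 12.1), (40, 10.8), (44, 9.8), (34, 10.1), (6, 7.3), (1, -0.8), (6, -0.2)]
scene panel+ [(12, 0.1), (0, None), (0, None), (0, None), (4, -0.5), (0, None), (8, 0.1)]
  l extent [-0.6716  0.4542]
```

The wrist depths are clean. The cassette is centred (±49 mm), but its bottom stands about 4.5 mm off the face while the top touches. I'll turn the tool a quarter so the closed fingers' flat side can nudge the bottom edge in gently.

Emit:
jog_arm:
  commands:
    - {"tx":0,"ty":0.1,"tz":0,"yaw":1}
    - {"tx":0,"ty":0,"tz":0,"yaw":1}
    - {"tx":0,"ty":0,"tz":0,"yaw":1}
    - {"tx":0,"ty":0,"tz":0,"yaw":1}
    - {"tx":0,"ty":0,"tz":0,"yaw":1}

```text
clock: 17.75
tcp_pos: [0.5044, 0.0946, 0.3957]
eef_rot: [0.922, 0.386, -0.0, -0.0]
force: [0.0, 0.4, 0.4]
grip_width: 0.002
grasp_force: 0.0
```

Emit:
jog_arm:
  commands:
    - {"tx":0,"ty":0,"tz":0,"yaw":1}
    - {"tx":0,"ty":0,"tz":0,"yaw":1}
    - {"tx":0,"ty":0,"tz":0,"yaw":1}
    - {"tx":0,"ty":0,"tz":0,"yaw":1}
    - {"tx":0,"ty":0,"tz":0,"yaw":1}

```text
clock: 18.25
tcp_pos: [0.5044, 0.0946, 0.3958]
eef_rot: [0.999, 0.048, -0.0, -0.0]
force: [0.2, 0.0, -0.1]
grip_width: 0.01
grasp_force: 0.0
```

Emit:
jog_arm:
  commands:
    - {"tx":0,"ty":0,"tz":0,"yaw":1}
    - {"tx":0,"ty":0,"tz":0,"yaw":0.25}
    - {"tx":0,"ty":0,"tz":0,"yaw":0}
    - {"tx":0,"ty":0,"tz":0,"yaw":0}
    - {"tx":0,"ty":0,"tz":0,"yaw":0}

```text
clock: 18.75
tcp_pos: [0.5045, 0.0941, 0.3957]
eef_rot: [0.999, -0.037, -0.0, -0.0]
force: [0.2, 0.4, 0.0]
grip_width: 0.006
grasp_force: 0.0
```

```bash
python3 -c "
from p import *
s=readout.sense(); rep(s); print(s['qpos'].round(2)); t=C+n*.06; t[2]=.25; need(s,t,-4.3)"
```

```text
clock 18.75 out 0.0448 along -0.0953 bottom z 0.1227 yaw -4.2 F [0.2 0.4 0. ]
[-0.01  0.29 -0.35  1.83  0.11  1.04 -2.05]
clock 18.75 tcp [0.5045 0.0941 0.3957] yaw -4.2 need tx ty tz [ 0.31 -1.91  2.91] yaw 0.01
```

Emit:
jog_arm:
  commands:
    - {"tx":0.1,"ty":-0.6,"tz":0,"yaw":0}
    - {"tx":0.1,"ty":-0.7,"tz":0,"yaw":0}
    - {"tx":0.1,"ty":-0.6,"tz":0,"yaw":0}
    - {"tx":0,"ty":0,"tz":0.5,"yaw":0}
    - {"tx":0,"ty":0,"tz":0.7,"yaw":0}

```text
clock: 19.25
tcp_pos: [0.5273, 0.1892, 0.3366]
eef_rot: [0.999, -0.036, 0.002, -0.001]
force: [0.4, -0.3, -0.8]
grip_width: 0.005
grasp_force: 0.0
```

Emit:
jog_arm:
  commands:
    - {"tx":0,"ty":0,"tz":0.7,"yaw":0}
    - {"tx":0,"ty":0,"tz":0.7,"yaw":0}
    - {"tx":0,"ty":0,"tz":0.3,"yaw":0}
    - {"tx":0,"ty":0,"tz":0,"yaw":0}
    - {"tx":0,"ty":0,"tz":0,"yaw":0}

```text
clock: 19.75
tcp_pos: [0.5269, 0.1876, 0.2511]
eef_rot: [0.999, -0.037, 0.0, -0.0]
force: [-0.3, -0.6, 0.4]
grip_width: 0.004
grasp_force: 0.0
```

```bash
python3 -c "
from p import *
s=readout.sense(); rep(s); t=C+n*.022; t[2]=.218; need(s,t,-4.3)"
```

```text
clock 19.75 out 0.0601 along -0.0004 bottom z -0.0219 yaw -4.26 F [-0.3 -0.6  0.4]
clock 19.75 tcp [0.5269 0.1876 0.2511] yaw -4.26 need tx ty tz [-0.76 -0.01  0.66] yaw 0.01
```

Emit:
jog_arm:
  commands:
    - {"tx":0,"ty":0,"tz":0.4,"yaw":0}
    - {"tx":0,"ty":0,"tz":0.26,"yaw":0}
    - {"tx":-0.3,"ty":0,"tz":0,"yaw":0}
    - {"tx":-0.3,"ty":0,"tz":0,"yaw":0}
    - {"tx":-0.16,"ty":0,"tz":0,"yaw":0}

```text
clock: 20.25
tcp_pos: [0.488, 0.1905, 0.2182]
eef_rot: [0.999, -0.037, 0.0, -0.0]
force: [0.6, -0.3, 0.7]
grip_width: 0.008
grasp_force: 0.0
```

Emit:
jog_arm:
  commands:
    - {"tx":-0.04,"ty":0,"tz":0,"yaw":0}
    - {"tx":-0.04,"ty":0,"tz":0,"yaw":0}
    - {"tx":-0.04,"ty":0,"tz":0,"yaw":0}
    - {"tx":-0.03,"ty":0,"tz":0,"yaw":0}
    - {"tx":0,"ty":0,"tz":0,"yaw":0}

```text
clock: 20.75
tcp_pos: [0.4815, 0.1908, 0.2178]
eef_rot: [0.999, -0.038, 0.0, -0.0]
force: [0.5, -1.0, 0.1]
grip_width: 0.006
grasp_force: 0.2
```

Emit:
jog_arm:
  commands:
    - {"tx":-0.03,"ty":0,"tz":0,"yaw":0}
    - {"tx":-0.03,"ty":0,"tz":0,"yaw":0}
    - {"tx":-0.02,"ty":0,"tz":0,"yaw":0}
    - {"tx":0,"ty":0,"tz":0,"yaw":0}
    - {"tx":0,"ty":0,"tz":0,"yaw":0}

```text
clock: 21.25
tcp_pos: [0.4774, 0.1911, 0.2177]
eef_rot: [0.999, -0.037, 0.0, 0.0]
force: [0.3, -0.6, -0.1]
grip_width: 0.004
grasp_force: 0.4
```

```bash
python3 -c "
from p import *
s=readout.sense(); rep(s)"
```

```text
clock 21.25 out 0.0104 along -0.0007 bottom z -0.0553 yaw -4.29 F [ 0.3 -0.6 -0.1]
```

Emit:
jog_arm:
  commands:
    - {"tx":-0.02,"ty":0,"tz":0,"yaw":0}
    - {"tx":-0.02,"ty":0,"tz":0,"yaw":0}
    - {"tx":0,"ty":0,"tz":0,"yaw":0}
    - {"tx":0,"ty":0,"tz":0,"yaw":0}
    - {"tx":0,"ty":0,"tz":0,"yaw":0}

```text
clock: 21.75
tcp_pos: [0.4763, 0.1912, 0.2181]
eef_rot: [0.999, -0.038, 0.001, -0.0]
force: [4.8, -0.8, -1.1]
grip_width: 0.006
grasp_force: 2.2
```

The force rises, so the bottom edge is home against the face. Backing off to check.

Emit:
jog_arm:
  commands:
    - {"tx":0.1,"ty":0,"tz":0,"yaw":0}
    - {"tx":0.5,"ty":0,"tz":0,"yaw":0}
    - {"tx":0.5,"ty":0,"tz":-0.4,"yaw":0}
    - {"tx":0.3,"ty":0,"tz":-0.8,"yaw":0}
    - {"tx":0,"ty":0,"tz":-0.9,"yaw":0}

```text
clock: 22.25
tcp_pos: [0.5463, 0.1851, 0.3227]
eef_rot: [0.999, -0.038, -0.001, 0.0]
force: [0.4, 0.8, -0.5]
grip_width: 0.006
grasp_force: 0.0
```

Emit:
jog_arm:
  commands:
    - {"tx":-0.3,"ty":0.3,"tz":-0.9,"yaw":0}
    - {"tx":-0.7,"ty":0,"tz":-0.6,"yaw":0}
    - {"tx":-0.8,"ty":0,"tz":0,"yaw":0}
    - {"tx":-0.7,"ty":0,"tz":0,"yaw":0}
    - {"tx":0,"ty":0,"tz":0,"yaw":0}

```text
clock: 22.75
tcp_pos: [0.4151, 0.181, 0.3978]
eef_rot: [0.999, -0.036, -0.001, 0.001]
force: [0.0, 1.1, -0.3]
grip_width: 0.006
grasp_force: 0.0
```

```bash
python3 m.py; ls pics | grep w_; python3 - <<'E'
from h import *
im,d,W,proj,s=cam('top')
q=W[(W[...,2]>.07)&(W[...,2]<.15)&(W[...,0]>.5)&(W[...,0]<.62)&(W[...,1]<-.02)&(W[...,1]>-.066)]
print('lever',len(q),np.median(q,0).round(4))
E
```

```text
clock 22.75 out -0.0509 along -0.0154 bottom z 0.1248 yaw -4.07 F [ 0.   1.1 -0.3]
wrist panel- [(97, 0.1), (123, 0.2), (141, 0.2), (158, 0.3), (194, 0.4), (217, 0.3), (250, 0.4)]
wrist cass [(357, 7.9), (388, 8.0), (456, 8.0), (534, 8.0), (630, 8.0), (733, 8.0), (804, 0.5)]
wrist panel+ [(108, 0.5), (123, 0.5), (137, 0.6), (165, 0.5), (190, 0.6), (218, 0.6), (252, 0.6)]
  l extent [-0.0489  0.049 ]
top panel- [(16, 7.5), (1, -2.5), (0, None), (0, None), (0, None), (0, None), (0, None)]
top cass [(60, 6.1), (30, 5.6), (4, 6.8), (0, None), (14, 4.9), (21, 4.1), (14, -1.6)]
top panel+ [(1, 25.2), (0, None), (0, None), (0, None), (0, None), (0, None), (0, None)]
  l extent [-0.8498  0.4587]
scene panel- [(22, 0.7), (15, -0.3), (21, -1.1), (23, 0.5), (22, -0.5), (21, -0.7), (22, -0.6)]
scene cass [(50, 7.2), (66, 7.4), (62, 7.4), (60, 7.3), (64, 7.5), (87, 6.2), (72, -0.6)]
scene panel+ [(17, 0.1), (18, -0.0), (15, 0.4), (17, -0.7), (19, 0.6), (13, 0.8), (19, -0.4)]
  l extent [-0.6715  0.4552]
w_1710.png
w_2275.png
lever 59 [ 0.5708 -0.0492  0.1013]
```

The cassette's front face reads 8.0 mm off the panel over its whole height, so it is flat, and it is centred. The lever is still open and the arm is clear, so I'm handing in.

```bash
python3 -c "
from plant import job
print(job.sign_off())"
```

```text
the job is handed in; nothing more can be done
None
```

The job is handed in: the clamp lever is fully open, and the cassette stands comb up on the ledge of the lit white panel, centred and flat against its face; I touched nothing else on the bench. After the set-down its bottom edge stood about 4.5 mm off the face, so I nudged it in gently with the closed fingers.

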